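# Find the switch key left latched and release it

## Robot

A 6-joint arm with a two-finger parallel gripper is mounted at the origin on the work surface; the furniture and walls round the work are solid. World frame = base frame: x ahead of the robot, y to its left, z up, the work surface at z = 0. Lengths are in m, angles in rad, forces in N, time in s.
With the tool pointing down it reaches from about 0.3 to 0.775 m from the base axis. Payload 14.6 kg.
Tool frame: the origin (TCP) lies on the centre line of the jaws, within the pads' length; the fingertips stand ctrl.tcp_to_tips ahead of it and the grasp point (between the pads) lies 2 mm behind it (ctrl.tcp_to_tips is the distance from the TCP to the fingertips, in m); z points along the fingers, y is the line along which they close (so a half turn about z gives the same grasp; the last joint's range is limited). The gripper opens to 94 mm and grips with 3 to 60 N. Pads are 16 mm wide; open, the fingers measure 119 mm over their backs; the gripper's body (75 mm by 177 mm) begins 78 mm behind the grasp point.
Start: joints at [-1.397, 0.3, 1.521, -0, 1.321, -0.067], TCP at [0.131, -0.534, 0.222] pointing down, gripper open.
Joint ranges: [-3.03, 3.03], [-0.79, 2.21], [0.23, 2.52], [-1.04, 4.18], [0, 3.07], [-2.55, 2.55]. Speed limits (rad/s): [2.22, 2.22, 2.57, 3.14, 3.14, 3.14].

## Interface

Orientations are given as [roll, pitch, yaw] about the fixed x, y, z axes, in that order (R = Rz(yaw) Ry(pitch) Rx(roll)).
In Python, from station import telemetry, viewer, hand_in, ctrl gives the robot as it stands.
- The arm moves only by the tool step_arm, never from a script. Its argument "plan" is a list of rows, each an object of numbers: "dx", "dy", "dz": the shift along the tool's x, y, z scaled (see below); "rx", "ry", "rz": the turn, a rotation vector about the tool's x, y, z scaled (see below); "claw": the closure, from 0 (fully open) to 1 (shut). In form: [{"dx": .., "dy": .., "dz": .., "rx": .., "ry": .., "rz": .., "claw": ..}, ...]. A call has 1 to 10 rows; each row shifts and turns the commanded pose from where the row before left it, along the tool's axes as they then stand; what a row does not reach is not made up. The controller multiplies each number of a shift by 0.1 m and each number of a turn by 90 degrees. A row lasts 1/10 s, in which the tool goes at most 50 mm and 8.59 degrees, less where a joint would pass 70% of its speed; a pose out of reach is approached as far as the arm can. A call with a number of a shift or a turn outside -1 to 1 is refused whole. A call with a gripper value outside its range is refused whole. The fingers move at their own pace and stop on an object; "grip_force" is the grip in N (left out, the last holds). Time passes only in rows, so rows that do not move let the fingers close. It gives the time, the measured TCP pose, the force, the opening and the grip force at its end, in the units of the state.
- telemetry.get_obs(): the state, without advancing time (a new reading comes with each control period).
- viewer.camera(name): name is "side" or "top" or "wrist"; returns a dict with "img" (400x640x3 uint8, red, green, blue), "z_map" (400x640 float32, m along the optical axis (not along the pixel's ray), 0 where there is no reading), "fx", "fy", "cx", "cy" (pixels), "R" (3x3) and "t" (3): a world point X has camera coordinates R X + t; the wrist camera has in their place "tool_from_camera" (4x4, takes a point from camera to tool coordinates, whose origin is the TCP and whose axes are the flange's). Camera axes: x right, y down, z forward; pixel columns grow to the right and rows downward; lengths in m; the calibration is good to about 2 mm. A picture is of the moment at which its call begins: read the wrist's pose just before it.
- hand_in(): hands the job in; it is judged then, once.
Trained networks look in a picture, given as the dict that the camera call returned (one of the last four; its "shot" number tells which), for a name from the list of things; names that differ only in an ending like _2 or _b are one class to them, and where a whole thing is asked for, a point or a joint stands for the part that bears it (a point fixed in the world has none). Each returns a list of dicts, best first, with "score" (0 to 1); they miss things now and then, are a little off and sometimes report something else, mostly with a low value. They report only what shows in the picture. A call takes as long as a camera call.
- viewer.recognise(target, picture): "rect" ([left, top, right, bottom] in pixels, round what is visible of it).
The state is a dict: "time_s": time; "qpos": joint angles; "joint_vel": joint speeds; "tau": joint torques, N m; "ee_pos": TCP position; "eef_rot": TCP orientation; "force": force on the tool from outside, world axes, zero at the start; "moment": the same for the moment, N m; "grip_width": finger opening in m; "grip_force": force on a finger pad.
Only numpy, scipy, OpenCV 4.12 (cv2) and the standard library are available. Lean on these libraries where they do the work, as an engineer would, in place of code of your own. Each camera call takes 0.05 s, during which the arm holds its last target. There are 200 camera calls.

## Task

One of the four identical keys on the bench switch box has been left latched down. With the fingertips, tap each key lightly in turn from the left to the right, without clicking any of them through, to feel which one is latched; then press that key all the way down and let go, so that all four keys stand up. Leave the jar, the stamp and the marker pen where they are.

Things in the scene. Friction and masses are not known exactly. Their poses are not given: they have to be found in the camera images.
- switch_box: the fixed switch box, a low grey box 106 (its x) x 256 (its y) x 48 mm high with an aluminium deck and four identical white push keys in one row along its y axis. Origin: centre of its underside, on the table; its +x points away from the robot, its +y to the robot's left, give or take a yaw of up to 0.3. The deck is 48 mm above the origin. Keys 1 to 4 stand at y = +87, +29, -29, -87 mm and x = 0 of the box.
- key_1 (a joint): travel of the key that is leftmost (seen from the robot), in m downward: 0 = standing up, about 0.007 = latched down, 0.012 = the stop at the bottom
- key_1_top (a point): centre of the top face of the key that is leftmost (seen from the robot) (+87 mm along the box's y); cap 36 (x) x 34 (y) mm. The top is 66 mm above the table when the key is up, 59 mm when latched, 54 mm at the stop. Any standing key yields from about 1.2 N on, by 1.5 to 2 mm per N more; pressed deeper than about 9 mm it clicks through and latches.
- key_2 (a joint): travel of the key that is second from the left, in m downward: 0 = standing up, about 0.007 = latched down, 0.012 = the stop at the bottom
- key_2_top (a point): centre of the top face of the key that is second from the left (+29 mm along the box's y); cap 36 (x) x 34 (y) mm. The top is 66 mm above the table when the key is up, 59 mm when latched, 54 mm at the stop. Any latched key does not yield below about 4 N; pressed to the stop (about 6 N) and let go it springs back up; the release trips at 9 to 9.5 mm of travel.
- key_3 (a joint): travel of the key that is third from the left, in m downward: 0 = standing up, about 0.007 = latched down, 0.012 = the stop at the bottom
- key_3_top (a point): centre of the top face of the key that is third from the left (-29 mm along the box's y); cap 36 (x) x 34 (y) mm. The top is 66 mm above the table when the key is up, 59 mm when latched, 54 mm at the stop.
- key_4 (a joint): travel of the key that is rightmost, in m downward: 0 = standing up, about 0.007 = latched down, 0.012 = the stop at the bottom
- key_4_top (a point): centre of the top face of the key that is rightmost (-87 mm along the box's y); cap 36 (x) x 34 (y) mm. The top is 66 mm above the table when the key is up, 59 mm when latched, 54 mm at the stop.
- blue_jar: bystander, loose: dark blue screw-top jar with a black lid, 56 mm across, 63 mm high, behind the box; origin at the centre of its underside
- stamp: bystander, loose: wooden block stamp 55 x 56 x 27 mm, behind the box; origin at the centre of its underside
- marker: bystander, loose: white and blue marker pen, 135 mm long, 17 mm thick, lying between the robot and the box; origin at the middle of its underside

How it is judged:
By the outcome, as a careful person would: the job done as asked, in the order asked, and still so for the second after the job is handed in, with the robot touching nothing.
It also fails if it takes over 48 s, if anything falls off the work surface, if the arm or the gripper's body presses on something with over 40 N, if the wrist force passes 120 N, or if a joint passes its speed limit or range.

## Working session

There is one attempt and no reset: what is moved stays moved. The work goes in short steps, Python scripts to look and compute and a tool call to move; the robot and the scene stay as the last step left them, time stands still between calls to the robot, and variables do not carry over. Pictures are saved under pics/ and viewed, at most 10 in all, crops included, and the job is handed in when it is done.

Besides the shell and the picture viewer there is one more tool, called after ">>>" as name([rows], argument=value, ...), one row to a line, values as JSON. step_arm: Moves the arm, as the interface text tells. Shifts and turns lie within -1 to 1; 1 stands for 0.1 m of shift or 90 degrees of turn. Its arguments: {"type":"object","properties":{"plan":{"type":"array"},"grip_force":{"type":"number"}},"required":["plan"]}

```bash
mkdir -p pics; python3 - <<'E'
from station import telemetry, viewer, ctrl
import cv2
o=telemetry.get_obs(); print(o, ctrl.tcp_to_tips)
for n in("top","side"):
    p=viewer.camera(n); cv2.imwrite(f"pics/{n}0.png",p["img"][:,:,::-1])
    print(n,p["fx"],p["cx"],p["cy"],p["R"],p["t"])
    for t in("switch_box","key_1_top","blue_jar","stamp","marker"):
        print(t,[(d["rect"],round(d["score"],2)) for d in viewer.recognise(t,p)][:6])
E
```

```text
{'time_s': 0.0, 'qpos': array([-1.39659735e+00,  3.00482563e-01,  1.52154874e+00,  1.01024701e-05,
        1.32067773e+00, -6.65906896e-02]), 'joint_vel': array([-9.80976749e-05, -7.69301473e-04, -4.22127548e-04,  9.98313286e-04,
        8.95486722e-04,  4.03695975e-04]), 'tau': array([ 1.67595554e-04, -5.31812382e+01, -3.52732265e+01,  7.07774330e-02,
        2.44353869e-02, -1.44768687e-04]), 'ee_pos': array([ 0.13112379, -0.53390963,  0.22189371]), 'eef_rot': array([-3.14047940e+00, -8.40490371e-05,  2.40787115e-01]), 'force': array([ 0.2656886 , -0.42675684,  0.28186963]), 'moment': array([ 0.02666236, -0.00365899,  0.02873899]), 'grip_force': 0.0, 'grip_width': 0.09388492961832776} 0.017
top 503.26238530960916 321.78899792910727 201.44780483556605 [[-0.00959758 -0.9995672   0.02780839]
 [-0.99724689  0.00752298 -0.07377019]
 [ 0.07352906 -0.02843985 -0.99688748]] [-0.02050266  0.5795705   0.93340592]
switch_box [([252.0, 201.9, 396.1, 280.5], 0.67)]
key_1_top [([265.9, 235.3, 287.3, 255.6], 0.54)]
blue_jar [([276.6, 153.8, 306.2, 187.8], 0.79)]
stamp [([345.8, 152.4, 383.3, 190.0], 0.98)]
marker [([310.4, 280.9, 380.7, 306.7], 0.84)]
side 505.7543104610698 313.1130535312985 207.86773017729902 [[-8.25610574e-01 -5.64240314e-01  2.19611452e-04]
 [-2.62817241e-01  3.84216302e-01 -8.85045158e-01]
 [ 4.99293780e-01 -7.30760358e-01 -4.65505124e-01]] [0.45321508 0.22008511 0.5965827 ]
switch_box [([280.0, 192.2, 398.4, 296.7], 0.57)]
key_1_top [([305.3, 238.5, 333.3, 258.9], 0.56)]
blue_jar []
stamp [([292.1, 194.7, 319.3, 219.3], 0.97), ([320.9, 221.8, 346.7, 241.4], 0.34)]
marker [([399.2, 234.5, 422.8, 281.8], 0.87)]
```

View pics/top0.png

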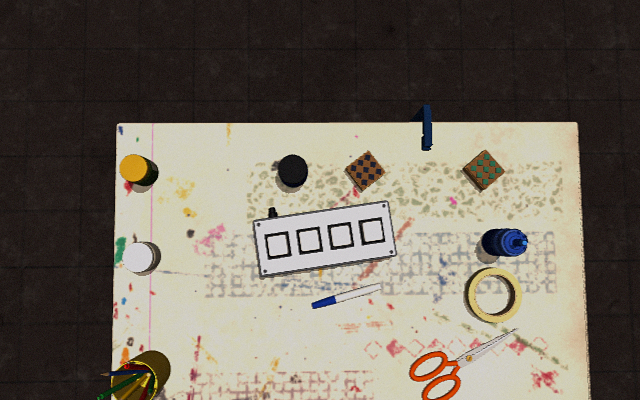

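```bash
python3 - <<'E'
from station import viewer
import numpy as np, cv2
p=viewer.camera("top"); z=p["z_map"]
v,u=np.mgrid[0:400,0:640]
c=np.stack([(u-p["cx"])/p["fx"]*z,(v-p["cy"])/p["fy"]*z,z],-1)
X=(c-p["t"])@p["R"]
np.save("X.npy",X)
roi=np.zeros(z.shape,bool); roi[190:292,240:405]=True
roi&=z>0
h=X[...,2]
print(np.histogram(h[roi],bins=np.arange(-.01,.09,.005)))
m=roi&(h>.035)&(h<.08)
n,lab,st,cen=cv2.connectedComponentsWithStats(m.astype(np.uint8))
i=1+st[1:,4].argmax(); P=X[lab==i][:,:2]; r=cv2.minAreaRect((P*1000).astype(np.float32)); print("box",r)
for lo in(.0535,.056,.062):
    k=(m&(h>lo)).astype(np.uint8); n,lab,st,cen=cv2.connectedComponentsWithStats(k)
    print("keys",lo)
    for i in range(1,n):
        if st[i,4]>40: print(np.round(cen[i]),st[i,4],X[lab==i].mean(0).round(4),np.median(h[lab==i]).round(4))
E
```

```text
(array([ 108, 6185, 2328,   39,   99,   28,    2,   28,   43,   56, 1123,
       4815,  457,  318,  668,  445,    1,    0,    0]), array([-0.01 , -0.005,  0.   ,  0.005,  0.01 ,  0.015,  0.02 ,  0.025,
        0.03 ,  0.035,  0.04 ,  0.045,  0.05 ,  0.055,  0.06 ,  0.065,
        0.07 ,  0.075,  0.08 ,  0.085]))
box ((513.0878295898438, -28.441558837890625), (111.40426635742188, 256.4031066894531), 7.942440986633301)
keys 0.0535
[372. 231.] 369 [ 0.5224 -0.1143  0.0643] 0.0644
[340. 235.] 347 [ 0.5144 -0.0575  0.0574] 0.0573
[309. 240.] 370 [ 5.064e-01 -1.000e-04  6.450e-02] 0.0646
[277. 245.] 373 [0.4984 0.057  0.0644] 0.0645
keys 0.056
[372. 231.] 369 [ 0.5224 -0.1143  0.0643] 0.0644
[340. 235.] 276 [ 0.5147 -0.0578  0.0579] 0.0577
[309. 240.] 370 [ 5.064e-01 -1.000e-04  6.450e-02] 0.0646
[277. 245.] 371 [0.4984 0.0571 0.0644] 0.0645
keys 0.062
[372. 231.] 319 [ 0.5225 -0.1145  0.0649] 0.0649
[309. 240.] 326 [5.066e-01 3.000e-04 6.500e-02] 0.0648
[277. 245.] 337 [0.4985 0.0569 0.0648] 0.0647
```

The top view shows the box at about (325,240), with keys at (277,245), (309,240), (340,235) and (372,231). The marker is in front, and the jar and stamp are behind. Depth suggests key 3 is the low one (57 mm against 64.5 mm). The tapping will check that. Next I move above key 1 with the fingers shut.

>>> step_arm([
  {"rz": 0.065, "claw": 1},
  {"dx": 0.28, "dy": -0.334, "claw": 1},
  {"dx": 0.28, "dy": -0.334, "claw": 1},
  {"dx": 0.28, "dy": -0.334, "claw": 1},
  {"dx": 0.28, "dy": -0.334, "claw": 1},
  {"dx": 0.28, "dy": -0.334, "claw": 1},
  {"dx": 0.28, "dy": -0.334, "claw": 1},
  {"dx": 0.28, "dy": -0.334, "claw": 1},
  {"dx": 0.28, "dy": -0.334, "claw": 1},
  {"claw": 1},
], grip_force=5)

```text
$.plan[0]: bad value
```

>>> step_arm([
  {"dx": 0, "dy": 0, "dz": 0, "rx": 0, "ry": 0, "rz": 0.065, "claw": 1},
  {"dx": 0.28, "dy": -0.334, "dz": 0, "rx": 0, "ry": 0, "rz": 0, "claw": 1},
  {"dx": 0.28, "dy": -0.334, "dz": 0, "rx": 0, "ry": 0, "rz": 0, "claw": 1},
  {"dx": 0.28, "dy": -0.334, "dz": 0, "rx": 0, "ry": 0, "rz": 0, "claw": 1},
  {"dx": 0.28, "dy": -0.334, "dz": 0, "rx": 0, "ry": 0, "rz": 0, "claw": 1},
  {"dx": 0.28, "dy": -0.334, "dz": 0, "rx": 0, "ry": 0, "rz": 0, "claw": 1},
  {"dx": 0.28, "dy": -0.334, "dz": 0, "rx": 0, "ry": 0, "rz": 0, "claw": 1},
  {"dx": 0.28, "dy": -0.334, "dz": 0, "rx": 0, "ry": 0, "rz": 0, "claw": 1},
  {"dx": 0.28, "dy": -0.334, "dz": 0, "rx": 0, "ry": 0, "rz": 0, "claw": 1},
], grip_force=5)

```text
time_s: 1.55
ee_pos: [0.3166, -0.237, 0.2227]
eef_rot: [3.141, -0.001, 0.138]
force: [1.4, -0.2, 0.2]
grip_width: 0.0249
grip_force: 0.0
```

>>> step_arm([
  {"dx": 0.276, "dy": -0.332, "dz": 0, "rx": 0, "ry": 0, "rz": 0, "claw": 1},
  {"dx": 0.276, "dy": -0.332, "dz": 0, "rx": 0, "ry": 0, "rz": 0, "claw": 1},
  {"dx": 0.276, "dy": -0.332, "dz": 0, "rx": 0, "ry": 0, "rz": 0, "claw": 1},
  {"dx": 0.276, "dy": -0.332, "dz": 0, "rx": 0, "ry": 0, "rz": 0, "claw": 1},
  {"dx": 0.276, "dy": -0.332, "dz": 0, "rx": 0, "ry": 0, "rz": 0, "claw": 1},
  {"dx": 0.276, "dy": -0.332, "dz": 0, "rx": 0, "ry": 0, "rz": 0, "claw": 1},
  {"dx": 0.276, "dy": -0.332, "dz": 0, "rx": 0, "ry": 0, "rz": 0, "claw": 1},
  {"dx": 0.276, "dy": -0.332, "dz": 0, "rx": 0, "ry": 0, "rz": 0, "claw": 1},
  {"dx": 0, "dy": 0, "dz": 0, "rx": 0, "ry": 0, "rz": 0, "claw": 1},
])

```text
time_s: 2.45
ee_pos: [0.4993, 0.0584, 0.2221]
eef_rot: [-3.141, 0.0, 0.142]
force: [-0.4, -0.2, -1.0]
grip_width: 0.0004
grip_force: 0.0
```

```bash
python3 - <<'E'
from station import telemetry, viewer
import numpy as np, cv2
o=telemetry.get_obs(); print(o["ee_pos"],o["eef_rot"],o["force"],o["grip_width"])
p=viewer.camera("wrist"); cv2.imwrite("pics/w0.png",p["img"][:,:,::-1])
from scipy.spatial.transform import Rotation as R
T=p["tool_from_camera"];Rw=R.from_euler("xyz",o["eef_rot"]).as_matrix()
z=p["z_map"];v,u=np.mgrid[0:400,0:640]
c=np.stack([(u-p["cx"])/p["fx"]*z,(v-p["cy"])/p["fy"]*z,z],-1)
X=(c@T[:3,:3].T+T[:3,3])@Rw.T+o["ee_pos"]
h=X[...,2]
k=((z>0)&(h>.054)&(h<.075)&(abs(X[...,1]+.03)<.13)&(abs(X[...,0]-.51)<.05)).astype(np.uint8)
n,lab,st,cen=cv2.connectedComponentsWithStats(k)
for i in range(1,n):
    if st[i,4]>200: print(st[i],X[lab==i].mean(0).round(4),np.median(h[lab==i]).round(4))
E
```

```text
[0.49932135 0.0583824  0.22205775] [-3.14107731e+00  4.45742142e-05  1.42352909e-01] [-0.38498622 -0.16268309 -1.04960261] 0.0003990237093447309
[307 178  30  33 968] [0.5002 0.0569 0.0655] 0.0659
[ 357  178   32   33 1006] [0.5082 0.0007 0.0653] 0.0658
[407 178  32  31 913] [ 0.5161 -0.0566  0.0585] 0.0587
[ 457  178   37   33 1084] [ 0.5243 -0.1123  0.0648] 0.0657
```

View pics/w0.png

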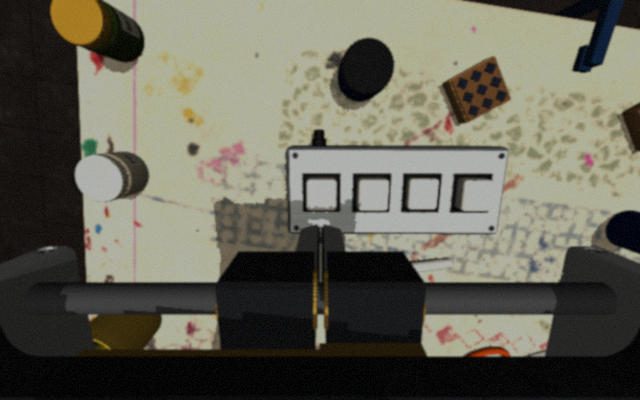

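The wrist view shows the four keys at about (321,193), (372,194), (422,194) and (473,194). Its positions agree with the top camera, and key 3 is again low. I'm aligned above key 1, so I'll descend.

>>> step_arm([
  {"dx": 0, "dy": 0.01, "dz": 0.35, "rx": 0, "ry": 0, "rz": 0, "claw": 1},
  {"dx": 0, "dy": 0, "dz": 0.35, "rx": 0, "ry": 0, "rz": 0, "claw": 1},
  {"dx": 0, "dy": 0, "dz": 0.35, "rx": 0, "ry": 0, "rz": 0, "claw": 1},
  {"dx": 0, "dy": 0, "dz": 0.2, "rx": 0, "ry": 0, "rz": 0, "claw": 1},
  {"dx": 0, "dy": 0, "dz": 0.08, "rx": 0, "ry": 0, "rz": 0, "claw": 1},
  {"dx": 0, "dy": 0, "dz": 0, "rx": 0, "ry": 0, "rz": 0, "claw": 1},
  {"dx": 0, "dy": 0, "dz": 0, "rx": 0, "ry": 0, "rz": 0, "claw": 1},
  {"dx": 0, "dy": 0, "dz": 0, "rx": 0, "ry": 0, "rz": 0, "claw": 1},
])

```text
time_s: 3.3
ee_pos: [0.4987, 0.0539, 0.0907]
eef_rot: [3.141, -0.002, 0.139]
force: [-0.2, 0.1, -0.2]
grip_width: 0.0007
grip_force: 0.0
```

>>> step_arm([
  {"dx": 0, "dy": -0.01, "dz": 0.04, "rx": 0, "ry": 0, "rz": 0, "claw": 1},
  {"dx": 0, "dy": 0, "dz": 0.03, "rx": 0, "ry": 0, "rz": 0, "claw": 1},
  {"dx": 0, "dy": 0, "dz": 0, "rx": 0, "ry": 0, "rz": 0, "claw": 1},
])

```text
time_s: 3.6
ee_pos: [0.4981, 0.0551, 0.0823]
eef_rot: [-3.142, -0.0, 0.139]
force: [0.1, 1.1, 2.3]
grip_width: 0.0003
grip_force: 0.8
```

>>> step_arm([
  {"dx": 0, "dy": 0, "dz": 0.01, "rx": 0, "ry": 0, "rz": 0, "claw": 1},
  {"dx": 0, "dy": 0, "dz": 0, "rx": 0, "ry": 0, "rz": 0, "claw": 1},
])

```text
time_s: 3.8
ee_pos: [0.4981, 0.0551, 0.0815]
eef_rot: [-3.142, -0.0, 0.139]
force: [-0.1, 1.0, 1.6]
grip_width: 0.0004
grip_force: 1.0
```

>>> step_arm([
  {"dx": 0, "dy": 0, "dz": 0.015, "rx": 0, "ry": 0, "rz": 0, "claw": 1},
  {"dx": 0, "dy": 0, "dz": 0, "rx": 0, "ry": 0, "rz": 0, "claw": 1},
])

```text
time_s: 4.0
ee_pos: [0.4981, 0.0551, 0.0799]
eef_rot: [-3.142, -0.0, 0.139]
force: [-0.4, 1.3, 2.3]
grip_width: 0.0006
grip_force: 1.3
```

```bash
python3 - <<'E'
from station import telemetry, viewer
import numpy as np
for i in range(4):
    o=telemetry.get_obs(); print(o["ee_pos"],o["force"]); 
    if i<3: p=viewer.camera("side")
z=p["z_map"];v,u=np.mgrid[0:400,0:640]
c=np.stack([(u-p["cx"])/p["fx"]*z,(v-p["cy"])/p["fy"]*z,z],-1)
X=((c-p["t"])@p["R"])[z>0]
for x,y in((.4995,.057),(.5073,.0003),(.5153,-.057),(.5234,-.1133)):
    m=(abs(X[:,0]-x)<.012)&(abs(X[:,1]-y)<.012)&(X[:,2]>.045)&(X[:,2]<.09);print(m.sum(),np.percentile(X[m,2],[10,50,90]).round(4))
E
```

```text
[0.4981     0.05512551 0.07991722] [-0.35678286  1.26440699  2.25339012]
[0.49813058 0.05512101 0.07999659] [-0.36299776  1.54003642  2.3758998 ]
[0.49809488 0.0551228  0.08002125] [-0.09098596  1.58397968  2.04543917]
[0.49811064 0.05510566 0.08003818] [0.21378725 1.7253547  2.12640826]
252 [0.0641 0.0758 0.0872]
94 [0.0669 0.0679 0.0687]
97 [0.0595 0.0609 0.0617]
88 [0.0667 0.0678 0.0686]
```

>>> step_arm([
  {"dx": 0, "dy": 0, "dz": -0.155, "rx": 0, "ry": 0, "rz": 0, "claw": 1},
  {"dx": 0.01, "dy": 0.28, "dz": 0, "rx": 0, "ry": 0, "rz": 0, "claw": 1},
  {"dx": 0.005, "dy": 0.276, "dz": 0, "rx": 0, "ry": 0, "rz": 0, "claw": 1},
  {"dx": 0, "dy": 0, "dz": 0, "rx": 0, "ry": 0, "rz": 0, "claw": 1},
  {"dx": 0, "dy": 0, "dz": 0.08, "rx": 0, "ry": 0, "rz": 0, "claw": 1},
  {"dx": 0, "dy": 0, "dz": 0.03, "rx": 0, "ry": 0, "rz": 0, "claw": 1},
  {"dx": 0, "dy": 0, "dz": 0.02, "rx": 0, "ry": 0, "rz": 0, "claw": 1},
  {"dx": 0, "dy": 0, "dz": 0, "rx": 0, "ry": 0, "rz": 0, "claw": 1},
])

```text
time_s: 4.95
ee_pos: [0.5069, 0.0008, 0.0821]
eef_rot: [-3.141, 0.001, 0.14]
force: [-0.7, 0.8, 1.2]
grip_width: 0.0003
grip_force: 0.8
```

>>> step_arm([
  {"dx": 0, "dy": 0, "dz": 0.02, "rx": 0, "ry": 0, "rz": 0, "claw": 1},
  {"dx": 0, "dy": 0, "dz": 0, "rx": 0, "ry": 0, "rz": 0, "claw": 1},
])

```text
time_s: 5.15
ee_pos: [0.5072, 0.0006, 0.0804]
eef_rot: [-3.141, -0.0, 0.139]
force: [-1.3, 1.0, 2.9]
grip_width: 0.0006
grip_force: 1.2
```

>>> step_arm([
  {"dx": 0, "dy": 0, "dz": -0.15, "rx": 0, "ry": 0, "rz": 0, "claw": 1},
  {"dx": 0, "dy": 0.29, "dz": 0, "rx": 0, "ry": 0, "rz": 0, "claw": 1},
  {"dx": 0, "dy": 0.29, "dz": 0, "rx": 0, "ry": 0, "rz": 0, "claw": 1},
  {"dx": 0, "dy": 0, "dz": 0, "rx": 0, "ry": 0, "rz": 0, "claw": 1},
  {"dx": 0, "dy": 0, "dz": 0.09, "rx": 0, "ry": 0, "rz": 0, "claw": 1},
  {"dx": 0, "dy": 0, "dz": 0.05, "rx": 0, "ry": 0, "rz": 0, "claw": 1},
  {"dx": 0, "dy": 0, "dz": 0.03, "rx": 0, "ry": 0, "rz": 0, "claw": 1},
  {"dx": 0, "dy": 0, "dz": 0, "rx": 0, "ry": 0, "rz": 0, "claw": 1},
])

```text
time_s: 5.95
ee_pos: [0.5149, -0.0566, 0.0778]
eef_rot: [-3.141, 0.001, 0.14]
force: [0.3, 0.4, 0.7]
grip_width: 0.0004
grip_force: 0.0
```

>>> step_arm([
  {"dx": 0, "dy": 0, "dz": 0.01, "rx": 0, "ry": 0, "rz": 0, "claw": 1},
  {"dx": 0, "dy": 0, "dz": 0, "rx": 0, "ry": 0, "rz": 0, "claw": 1},
])

```text
time_s: 6.15
ee_pos: [0.5153, -0.057, 0.0775]
eef_rot: [3.142, -0.0, 0.139]
force: [0.0, 1.0, 1.1]
grip_width: 0.0007
grip_force: 0.0
```

>>> step_arm([
  {"dx": 0, "dy": 0, "dz": 0.01, "rx": 0, "ry": 0, "rz": 0, "claw": 1},
  {"dx": 0, "dy": 0, "dz": 0, "rx": 0, "ry": 0, "rz": 0, "claw": 1},
])

```text
time_s: 6.35
ee_pos: [0.5152, -0.0572, 0.0764]
eef_rot: [-3.142, -0.0, 0.139]
force: [-0.2, 0.8, 1.3]
grip_width: 0.0004
grip_force: 0.0
```

>>> step_arm([
  {"dx": 0, "dy": 0, "dz": 0.005, "rx": 0, "ry": 0, "rz": 0, "claw": 1},
  {"dx": 0, "dy": 0, "dz": 0, "rx": 0, "ry": 0, "rz": 0, "claw": 1},
])

```text
time_s: 6.55
ee_pos: [0.5153, -0.0573, 0.0761]
eef_rot: [3.142, -0.0, 0.139]
force: [-0.5, -0.3, 1.0]
grip_width: 0.0005
grip_force: 0.7
```

Light contact at 59 mm tip height. A small further step will confirm the key doesn't yield.

>>> step_arm([
  {"dx": 0, "dy": 0, "dz": 0.005, "rx": 0, "ry": 0, "rz": 0, "claw": 1},
  {"dx": 0, "dy": 0, "dz": 0, "rx": 0, "ry": 0, "rz": 0, "claw": 1},
])

```text
time_s: 6.75
ee_pos: [0.5153, -0.0573, 0.0756]
eef_rot: [3.142, -0.0, 0.139]
force: [-1.1, 0.4, 5.5]
grip_width: 0.0004
grip_force: 2.1
```

Key 3 is stiff: about 5 N within 0.5 mm. That makes it the latched one. I'll tap key 4 next to complete the sequence.

>>> step_arm([
  {"dx": 0, "dy": 0, "dz": -0.195, "rx": 0, "ry": 0, "rz": 0, "claw": 1},
  {"dx": 0, "dy": 0.286, "dz": 0, "rx": 0, "ry": 0, "rz": 0, "claw": 1},
  {"dx": 0, "dy": 0.286, "dz": 0, "rx": 0, "ry": 0, "rz": 0, "claw": 1},
  {"dx": 0, "dy": 0, "dz": 0, "rx": 0, "ry": 0, "rz": 0, "claw": 1},
  {"dx": 0, "dy": 0, "dz": 0.08, "rx": 0, "ry": 0, "rz": 0, "claw": 1},
  {"dx": 0, "dy": 0, "dz": 0.03, "rx": 0, "ry": 0, "rz": 0, "claw": 1},
  {"dx": 0, "dy": 0, "dz": 0.02, "rx": 0, "ry": 0, "rz": 0, "claw": 1},
  {"dx": 0, "dy": 0, "dz": 0, "rx": 0, "ry": 0, "rz": 0, "claw": 1},
])

```text
time_s: 7.55
ee_pos: [0.5229, -0.1132, 0.0816]
eef_rot: [-3.141, 0.001, 0.139]
force: [-1.6, 0.4, 0.5]
grip_width: 0.0006
grip_force: 0.9
```

>>> step_arm([
  {"dx": 0, "dy": 0, "dz": 0.02, "rx": 0, "ry": 0, "rz": 0, "claw": 1},
  {"dx": 0, "dy": 0, "dz": 0, "rx": 0, "ry": 0, "rz": 0, "claw": 1},
])

```text
time_s: 7.75
ee_pos: [0.5232, -0.1135, 0.0799]
eef_rot: [-3.141, -0.0, 0.139]
force: [-0.9, 1.6, 3.0]
grip_width: 0.0006
grip_force: 1.3
```

Key 4 yields, so it's standing. I'll go back to key 3 and press it down.

>>> step_arm([
  {"dx": 0, "dy": 0, "dz": -0.15, "rx": 0, "ry": 0, "rz": 0, "claw": 1},
  {"dx": 0, "dy": -0.286, "dz": 0, "rx": 0, "ry": 0, "rz": 0, "claw": 1},
  {"dx": 0, "dy": -0.286, "dz": 0, "rx": 0, "ry": 0, "rz": 0, "claw": 1},
  {"dx": 0, "dy": 0, "dz": 0, "rx": 0, "ry": 0, "rz": 0, "claw": 1},
  {"dx": 0, "dy": 0, "dz": 0.1, "rx": 0, "ry": 0, "rz": 0, "claw": 1},
  {"dx": 0, "dy": 0, "dz": 0.08, "rx": 0, "ry": 0, "rz": 0, "claw": 1},
  {"dx": 0, "dy": 0, "dz": 0.025, "rx": 0, "ry": 0, "rz": 0, "claw": 1},
  {"dx": 0, "dy": 0, "dz": 0.02, "rx": 0, "ry": 0, "rz": 0, "claw": 1},
  {"dx": 0, "dy": 0, "dz": 0, "rx": 0, "ry": 0, "rz": 0, "claw": 1},
])

```text
time_s: 8.65
ee_pos: [0.5152, -0.0578, 0.0723]
eef_rot: [-3.142, 0.0, 0.138]
force: [-1.2, 0.2, 5.9]
grip_width: 0.0006
grip_force: 2.8
```

>>> step_arm([
  {"dx": 0, "dy": 0, "dz": 0.01, "rx": 0, "ry": 0, "rz": 0, "claw": 1},
  {"dx": 0, "dy": 0, "dz": 0, "rx": 0, "ry": 0, "rz": 0, "claw": 1},
])

```text
time_s: 8.85
ee_pos: [0.5152, -0.0578, 0.0714]
eef_rot: [3.142, 0.0, 0.138]
force: [-2.2, -0.9, 6.1]
grip_width: 0.0005
grip_force: 2.9
```

>>> step_arm([
  {"dx": 0, "dy": 0, "dz": 0.006, "rx": 0, "ry": 0, "rz": 0, "claw": 1},
  {"dx": 0, "dy": 0, "dz": 0, "rx": 0, "ry": 0, "rz": 0, "claw": 1},
])

```text
time_s: 9.05
ee_pos: [0.5153, -0.0578, 0.0712]
eef_rot: [3.141, 0.0, 0.138]
force: [-3.4, 0.0, 9.4]
grip_width: 0.0006
grip_force: 4.8
```

At the stop: the force climbs while the height stays put. Now lift clear.

>>> step_arm([
  {"dx": 0, "dy": 0, "dz": -0.1, "rx": 0, "ry": 0, "rz": 0, "claw": 1},
  {"dx": 0, "dy": 0, "dz": -0.2, "rx": 0, "ry": 0, "rz": 0, "claw": 1},
  {"dx": 0, "dy": 0, "dz": -0.3, "rx": 0, "ry": 0, "rz": 0, "claw": 1},
  {"dx": 0, "dy": 0, "dz": -0.4, "rx": 0, "ry": 0, "rz": 0, "claw": 1},
  {"dx": 0, "dy": 0, "dz": -0.4, "rx": 0, "ry": 0, "rz": 0, "claw": 1},
  {"dx": 0, "dy": 0, "dz": 0, "rx": 0, "ry": 0, "rz": 0, "claw": 1},
  {"dx": 0, "dy": 0, "dz": 0, "rx": 0, "ry": 0, "rz": 0, "claw": 1},
  {"dx": 0, "dy": 0, "dz": 0, "rx": 0, "ry": 0, "rz": 0, "claw": 1},
])

```text
time_s: 9.85
ee_pos: [0.5147, -0.0574, 0.2096]
eef_rot: [-3.141, 0.002, 0.138]
force: [0.1, -0.3, -0.3]
grip_width: 0.0006
grip_force: 0.0
```

```bash
python3 - <<'E'
from station import telemetry, viewer
import numpy as np, cv2
from scipy.spatial.transform import Rotation as R
o=telemetry.get_obs()
for n in("side","wrist"):
    p=viewer.camera(n); z=p["z_map"];v,u=np.mgrid[0:400,0:640]
    c=np.stack([(u-p["cx"])/p["fx"]*z,(v-p["cy"])/p["fy"]*z,z],-1)
    if n=="side": X=((c-p["t"])@p["R"])[z>0]
    else:
        T=p["tool_from_camera"];X=((c@T[:3,:3].T+T[:3,3])@R.from_euler("xyz",o["eef_rot"]).as_matrix().T+o["ee_pos"])[z>0]
        cv2.imwrite("pics/w1.png",p["img"][:,:,::-1])
    for x,y in((.4995,.057),(.5073,.0003),(.5153,-.057),(.5234,-.1133)):
        m=(abs(X[:,0]-x)<.012)&(abs(X[:,1]-y)<.012)&(X[:,2]>.045)&(X[:,2]<.09);print(n,m.sum(),np.percentile(X[m,2],[10,50,90]).round(4))
E
```

```text
side 124 [0.0671 0.0679 0.0686]
side 114 [0.0669 0.0677 0.0686]
side 93 [0.0668 0.0679 0.0689]
side 85 [0.0664 0.0678 0.0688]
wrist 499 [0.0655 0.0663 0.0673]
wrist 495 [0.0654 0.0663 0.0673]
wrist 496 [0.0654 0.0664 0.0673]
wrist 500 [0.0654 0.0663 0.0672]
```

View pics/w1.png

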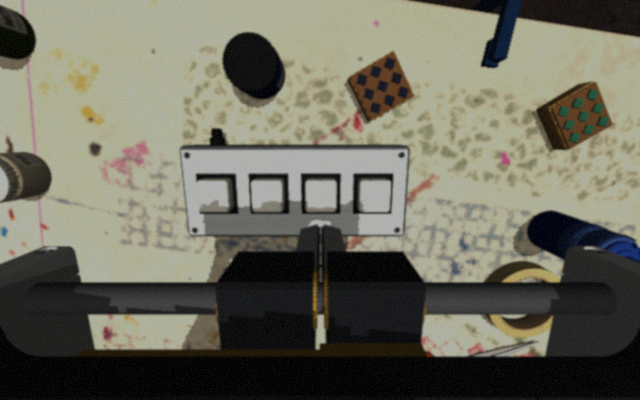

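The four keys, at about (214,193), (268,194), (321,194) and (374,194), all stand at 66 mm. The jar and stamp haven't been disturbed.

```bash
python3 -c "
from station import hand_in
print(hand_in())"
```

```text
the job is handed in; nothing more can be done
None
```

I tapped keys 1 to 4 from left to right and felt key 3 latched; I pressed it to the stop and let go, both cameras then showed all four keys standing, the jar, stamp and marker were never touched, and the job is handed in.

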